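# Load a sample tube past the reader's sprung dust flap

## Task

Load the tall slim 50 ml screw-capped tube into the tube reader: with the tube's foot push the sprung dust flap down, keep it open and slide the tube upright past it into the well. Feel for the sprung pad at the bottom, press the tube gently down until the pad clearly gives, by 1.5 mm or more, never forcing anything with 20 N or more, then let go so that the tube stands on the pad; leave the other things where they are.

Things in the scene. Friction and masses are not known exactly. Their poses are not given: they have to be found in the camera images.
- tube: the 50 ml sample tube with a ribbed screw cap and a clear body, a plain cylinder 34 mm in diameter and 113 mm tall, standing upright, 70 to 105 g. Origin at the centre of its underside, z up along the tube. Grip it by the cap, within the top 25 mm.
- reader: tube reader: white box fixed on the worktop, 133 mm deep (its x from -50 to +83), 104 mm wide (y), 90 mm high. Origin at worktop level on the vertical axis of its well; +x points to its rear (display side), z up. The well is 37 mm square about that axis; above a height of 30 mm it reaches back to x = +43 to give the flap room, with a sloped lead-in below.
- mouth (a point): centre of the well's mouth on the reader's top face, on the well's axis, 90 mm above the worktop; the front and side edges of the mouth have a 5 mm funnelled lip
- flap (a joint): angle (rad) of the sprung dust flap in the well: 0 shut, level, its upper face 6 mm below the reader's top; grows as it swings down, to 1.5. Metal plate 51 x 34 x 3 mm, hinged along y 34 mm behind the well's axis and 82.5 mm above the worktop. Spring: 0.044 N m shut, plus 0.04 N m per rad; a tube coming down on the well's axis needs 3 to 7 N.
- flap_edge (a point): middle of the flap's free (front) edge. The tube's foot passes this edge when about 34 mm above the worktop; the flap then stays at about 1.2 rad, bearing on the tube's side with about 2 N, so that the tube drags and does not drop by itself.
- pad (a joint): how far the sprung rubber pad that is the well's floor is pressed down, m: 0 untouched, 0.003 at its stop, 3 N per mm. Untouched, its top lies 14.5 to 30 mm above the worktop: the depth setting differs from run to run, is not reported and can only be felt.
- strips: bystander: white test-strip canister with a cap, 42 x 37 x 113 mm, origin under its centre
- dropper: bystander: amber dropper bottle, 37 x 38 x 113 mm, origin under its centre
- cartridge: bystander: flat test cartridge 44 x 62 x 10 mm, origin under its centre
- cup: bystander: lidded specimen cup 62 mm wide, 69 mm high, origin under its centre
- timer: bystander: small bench timer 62 x 66 x 18 mm, origin under its centre
- tubes: bystander: tray of small capped tubes 89 x 162 x 44 mm, origin under its centre

How it is judged:
By the outcome, as a careful person would: the job done as asked, in the order asked, and still so for the second after the job is handed in, with the robot touching nothing.
It also fails if it takes over 58 s, if anything falls off the work surface, if the arm or the gripper's body presses on something with over 40 N, if the wrist force passes 120 N, or if a joint passes its speed limit or range.

## Robot

A 7-joint arm with a two-finger parallel gripper is mounted at the origin on a cart in front of the work surface, level with it; the furniture and walls round the work are solid. World frame = base frame: x ahead of the robot, y to its left, z up, the work surface at z = 0. Lengths are in m, angles in degrees, forces in N, time in s.
With the tool pointing down it reaches from about 0.425 to 0.875 m from the base axis. Payload 4.7 kg.
Tool frame: the origin (TCP) lies on the centre line of the jaws, within the pads' length; the fingertips stand 25 mm ahead of it and the grasp point (between the pads) lies 6 mm ahead of it; z points along the fingers, y is the direction in which the jaws open and shut (so a half turn about z gives the same grasp; the last joint's range is limited). The gripper opens to 87 mm and grips with 3 to 60 N. Pads are 19 mm wide; open, the fingers measure 117 mm over their backs; the gripper's body (75 mm by 190 mm) begins 51 mm behind the grasp point.
Start: joints at [77.355, 18.392, -4.016, 83.108, 1.295, 78.541, -3.26], TCP at [0.151, -0.632, 0.248] pointing down, gripper open.
Joint ranges: [-163.93, 163.93], [-17.29, 119.83], [-79.2, 71.16], [3.27, 140.29], [-89.18, 269.18], [5.43, 117.66], [-154.24, 154.24]. Speed limits (degrees/s): [147.25, 147.25, 180, 180, 180, 180, 180].

## Interface

Orientations are given as [roll, pitch, yaw] about the fixed x, y, z axes, in that order (R = Rz(yaw) Ry(pitch) Rx(roll)).
In Python, from cell import env gives the robot as it stands.
- The arm moves only by the shell command python3 -m creep 'ROWS' [OPENING] [FORCE]. ROWS is JSON, a list of rows, each an object of numbers: "tx", "ty", "tz": the shift along the tool's x, y, z in m; "rx", "ry", "rz": the turn, a rotation vector about the tool's x, y, z in degrees. In form: [{"tx": .., "ty": .., "tz": .., "rx": .., "ry": .., "rz": ..}, ...]. A call has 1 to 20 rows; each row shifts and turns the commanded pose from where the row before left it, along the tool's axes as they then stand; what a row does not reach is not made up. A row lasts 1/8 s, in which the tool goes at most 62.5 mm and 10.7 degrees, less where a joint would pass 70% of its speed; a pose out of reach is approached as far as the arm can. A call is refused whole if a number of a shift passes 0.0625 or a number of a turn 10.7, either way. A call with a gripper value outside its range is refused whole. OPENING is the finger opening in m, from 0 to 0.087, set as the call begins (- or left out, the last holds). The fingers move at their own pace and stop on an object; FORCE is the grip in N (left out, the last holds). Time passes only in rows, so rows that do not move let the fingers close. It gives the time, the measured TCP pose, the force and the opening at its end, in the units of the state.
- env.get_obs(): the state, without advancing time (a new reading comes with each control period).
- env.read_camera(name): name is "scene" or "top" or "wrist"; returns a dict with "pixels" (480x640x3 uint8, red, green, blue), "intrinsics" (3x3 intrinsics, pixels), "R" (3x3) and "t" (3): a world point X has camera coordinates R X + t. Camera axes: x right, y down, z forward; pixel columns grow to the right and rows downward; lengths in m; the calibration is good to about 2 mm. A picture is of the moment at which its call begins. There is no depth.
- env.sign_off(): hands the job in, once; it reports no verdict.
The state is a dict: "time_s": time; "qpos": joint angles; "joint_velocities": joint speeds; "effort": joint torques, N m; "tool_pos": TCP position; "tool_rot": TCP orientation; "force": force on the tool from outside, world axes, zero at the start; "wrist_torque": the same for the moment, N m; "grip_width": finger opening in m.
Only numpy, scipy, OpenCV 4.12 (cv2) and the standard library are available. Lean on these libraries where they do the work, as an engineer would, in place of code of your own. Each camera call takes 0.05 s, during which the arm holds its last target.

## Working session

There is one attempt and no reset: what is moved stays moved. The work goes in short steps, Python scripts to look and compute and a shell command to move; the robot and the scene stay as the last step left them, time stands still between calls to the robot, and variables do not carry over. Pictures are saved under pics/ and viewed, and the job is handed in when it is done.

```bash
mkdir -p pics; ls; cat > h.py <<'E'
from cell import env
import numpy as np, cv2
def snap(n,f):
    c=env.read_camera(n); cv2.imwrite(f,cv2.cvtColor(c["pixels"],cv2.COLOR_RGB2BGR))
    np.savez(f.replace('.png','.npz'),K=c["intrinsics"],R=c["R"],t=c["t"]); return c
def ray(f,u,v,z):
    d=np.load(f.replace('.png','.npz')); K,R,t=d['K'],d['R'],d['t']
    o=-R.T@t; w=R.T@np.linalg.solve(K,[u,v,1.]); return o+w*(z-o[2])/w[2]
def proj(f,X):
    d=np.load(f.replace('.png','.npz')); x=d['K']@(d['R']@np.array(X,float)+d['t']); return x[:2]/x[2]
def crop(f,o,x0,y0,x1,y1,s):
    im=cv2.imread(f)[y0:y1,x0:x1]; cv2.imwrite(o,cv2.resize(im,None,fx=s,fy=s,interpolation=cv2.INTER_CUBIC))
E
python3 - <<'E'
from h import *
o=env.get_obs(); print({k:np.round(v,4).tolist() for k,v in o.items()})
for n in("scene","top","wrist"):
    c=snap(n,f"pics/{n}0.png"); print(n,np.round(-c["R"].T@c["t"],3))
E
```

```text
pics
{'time_s': 0.0, 'qpos': [77.3543, 18.4395, -4.0163, 83.1745, 1.2971, 78.5386, -3.2589], 'joint_velocities': [-0.0224, -0.0775, 0.0639, -0.0189, 0.0553, -0.0891, -0.019], 'effort': [0.0, -49.1295, -0.4044, -31.2524, -0.064, 0.0437, 0.0002], 'tool_pos': [0.1511, -0.6317, 0.2465], 'tool_rot': [-179.8927, 0.0074, 13.4577], 'force': [0.7031, -0.1018, 0.3352], 'wrist_torque': [0.0017, 0.0427, -0.0256], 'grip_width': 0.0869}
scene [-0.055  0.623  0.687]
top [ 0.337 -0.065  1.333]
wrist [ 0.218 -0.616  0.384]
```

View pics/scene0.png

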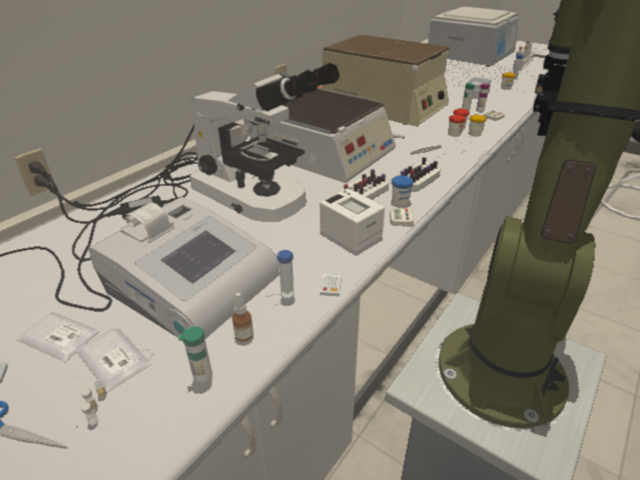

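View pics/top0.png

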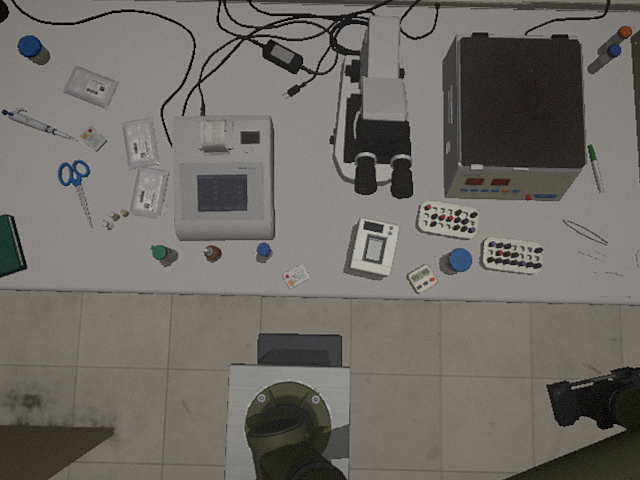

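View pics/wrist0.png

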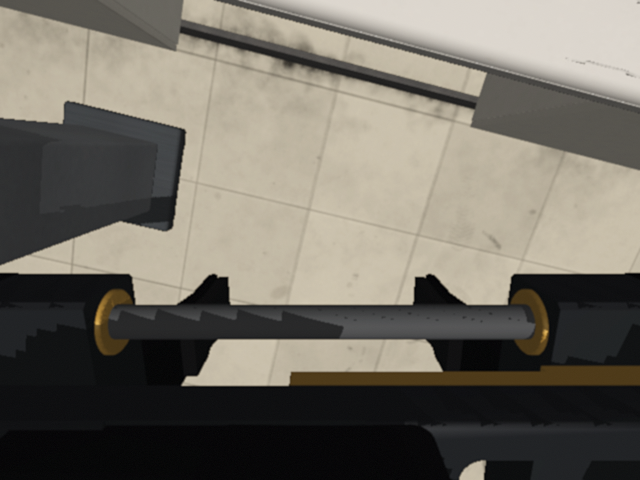

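```bash
python3 - <<'E'
from h import *
crop("pics/top0.png","pics/top0c.png",240,200,440,300,4)
crop("pics/scene0.png","pics/scene0a.png",270,180,400,310,4.5)
E
```

```text
(no output)
```

View pics/top0c.png

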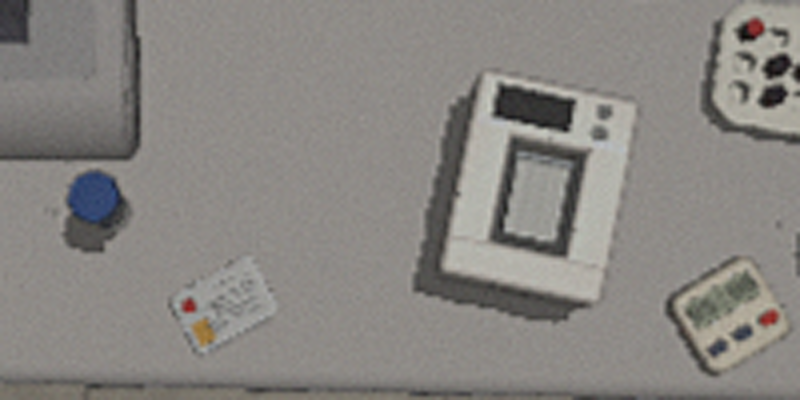

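View pics/scene0a.png

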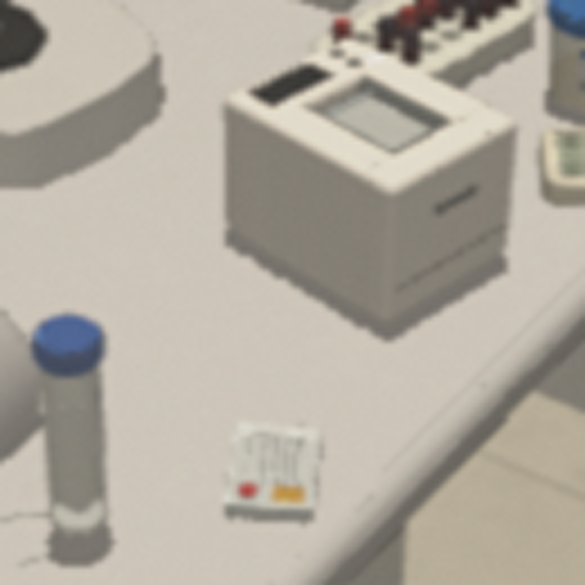

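```bash
python3 - <<'E'
from h import *
T="pics/top0.png";S="pics/scene0.png"
f=lambda x,y:(240+x/4-.375,200+y/4-.375)
g=lambda x,y:(270+x/4.5-.4,180+y/4.5-.4)
print("tube top",ray(T,*f(95,195),.113), "scene", ray(S,*g(68,331),.113))
for n,p in dict(RL=(483,72),RR=(635,102),FR=(607,268),FL=(453,237)).items(): print(n,ray(T,*f(*p),.09).round(4))
for n,p in dict(FRb=(597,302),FLb=(443,272)).items(): print(n,ray(T,*f(*p),.0).round(4),ray(T,*f(*p),.09).round(4))
for n,p in dict(RL=(228,105),FL=(390,190),FR=(515,122)).items(): print('s',n,ray(S,*g(*p),.09).round(4))
for n,p in dict(RL=(515,140),RR=(585,152),FR=(570,250),FL=(497,238)).items(): print('mouth',n,ray(T,*f(*p),.09).round(4))
E
```

```text
tube top [0.45039747 0.06823671 0.113     ] scene [0.44780687 0.0652868  0.113     ]
RL [ 0.537 -0.172  0.09 ]
RR [ 0.5203 -0.2684  0.09  ]
FR [ 0.4148 -0.2515  0.09  ]
FL [ 0.4318 -0.1548  0.09  ]
FRb [ 0.3975 -0.2585  0.    ] [ 0.3934 -0.2455  0.09  ]
FLb [ 0.415  -0.1549  0.    ] [ 0.4097 -0.1489  0.09  ]
s RL [ 0.5284 -0.1687  0.09  ]
s FL [ 0.4087 -0.1491  0.09  ]
s FR [ 0.3893 -0.2463  0.09  ]
mouth RL [ 0.4941 -0.1928  0.09  ]
mouth RR [ 0.4877 -0.2371  0.09  ]
mouth FR [ 0.4255 -0.2282  0.09  ]
mouth FL [ 0.4319 -0.1824  0.09  ]
```

```bash
python3 - <<'E'
from h import *
from scipy.optimize import least_squares as ls
T="pics/top0.png";S="pics/scene0.png"
f=lambda x,y:(240+x/4-.375,200+y/4-.375)
g=lambda x,y:(270+x/4.5-.4,180+y/4.5-.4)
B=dict(RL=(.083,.052),RR=(.083,-.052),FR=(-.05,-.052),FL=(-.05,.052))
tp=dict(RL=(483,72),RR=(635,102),FR=(597,302),FL=(443,272))
sp=dict(RL=(228,105),FL=(390,190),FR=(515,122))
sb=dict(RL=(228,240),FL=(388,338),FR=(505,268))
def P(p,k,z):
    c,s=np.cos(p[2]),np.sin(p[2]);x,y=B[k];return [p[0]+c*x-s*y,p[1]+s*x+c*y,z]
for which in ("t","s","ts"):
    def res(p):
        r=[]
        if 't' in which:
            for k,v in tp.items(): r+=list(proj(T,P(p,k,.09))-f(*v))
        if 's' in which:
            for k,v in sp.items(): r+=list(proj(S,P(p,k,.09))-g(*v))
            for k,v in sb.items(): r+=list(proj(S,P(p,k,.0))-g(*v))
        return r
    o=ls(res,[.455,-.205,-.17]); print(which,o.x.round(4),np.degrees(o.x[2]).round(2),np.round(o.fun,1))
E
```

```text
t [ 0.4489 -0.2058 -0.1755] -10.05 [-1.1 -1.1  1.2 -0.5  1.1  1.1 -1.2  0.3]
s [ 0.4421 -0.2032 -0.195 ] -11.17 [-1.8 -0.6  0.5  2.   1.9  1.1 -1.5 -1.3 -0.5 -0.4  1.4 -1.7]
ts [ 0.4458 -0.2055 -0.1781] -10.2 [-1.2  0.1  1.2  0.8  0.9  2.5 -1.4  1.5 -2.6 -1.1  0.2  1.1  1.  -0.
 -2.3 -1.8 -0.8 -1.4  0.6 -2.9]
```

```bash
python3 -m creep '[{"tx":0.033,"ty":-0.031,"tz":-0.005},{"tx":0.033,"ty":-0.031,"tz":-0.005},{"tx":0.033,"ty":-0.031,"tz":-0.005},{"tx":0.033,"ty":-0.031,"tz":-0.005},{"tx":0.033,"ty":-0.031,"tz":-0.005},{"tx":0.033,"ty":-0.031,"tz":-0.005},{"tx":0.033,"ty":-0.031,"tz":-0.005},{"tx":0.033,"ty":-0.031,"tz":-0.005},{"tx":0.033,"ty":-0.031,"tz":-0.005},{"tx":0.033,"ty":-0.031,"tz":-0.005},{},{}]'
python3 - <<'E'
from h import *
o=env.get_obs(); print({k:np.round(v,4).tolist() for k,v in o.items()})
c=snap("wrist","pics/wrist1.png");print(-c["R"].T@c["t"],c["R"])
E
```

```text
{'time_s': 0.15, 'qpos': [77.3563, 18.429, -4.0141, 83.1575, 1.2966, 78.5429, -3.2603], 'joint_velocities': [0.0567, -0.1661, -0.0381, -0.0706, 0.0491, 0.1331, -0.0339], 'effort': [-0.0, -49.1799, -0.4042, -31.2877, -0.0638, 0.0405, 0.0001], 'tool_pos': [0.151, -0.6318, 0.2467], 'tool_rot': [-179.9159, 0.0071, 13.4517], 'force': [1.1872, -0.1149, -0.2301], 'wrist_torque': [-0.0142, -0.0215, -0.0178], 'grip_width': 0.0871}
[ 0.21793609 -0.61628445  0.38426633] [[ 0.23315668 -0.97243758 -0.00176289]
 [-0.94099852 -0.22607519  0.25181697]
 [-0.24527483 -0.05705393 -0.96777327]]$[0]: bad value
```

View pics/wrist1.png

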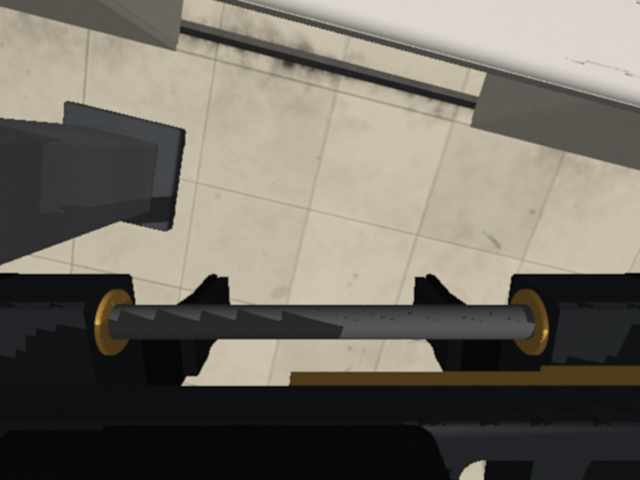

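```bash
python3 -m creep '[{"tx":0.033,"ty":-0.031,"tz":-0.005,"rx":0,"ry":0,"rz":0},{"tx":0.033,"ty":-0.031,"tz":-0.005,"rx":0,"ry":0,"rz":0},{"tx":0.033,"ty":-0.031,"tz":-0.005,"rx":0,"ry":0,"rz":0},{"tx":0.033,"ty":-0.031,"tz":-0.005,"rx":0,"ry":0,"rz":0},{"tx":0.033,"ty":-0.031,"tz":-0.005,"rx":0,"ry":0,"rz":0},{"tx":0.033,"ty":-0.031,"tz":-0.005,"rx":0,"ry":0,"rz":0},{"tx":0.033,"ty":-0.031,"tz":-0.005,"rx":0,"ry":0,"rz":0},{"tx":0.033,"ty":-0.031,"tz":-0.005,"rx":0,"ry":0,"rz":0},{"tx":0.033,"ty":-0.031,"tz":-0.005,"rx":0,"ry":0,"rz":0},{"tx":0.033,"ty":-0.031,"tz":-0.005,"rx":0,"ry":0,"rz":0},{"tx":0,"ty":0,"tz":0,"rx":0,"ry":0,"rz":0},{"tx":0,"ty":0,"tz":0,"rx":0,"ry":0,"rz":0}]'
python3 - <<'E'
from h import *
o=env.get_obs(); print({k:np.round(v,4).tolist() for k,v in o.items()})
c=snap("wrist","pics/wrist2.png");print(-c["R"].T@c["t"],c["R"])
E
```

```text
time_s: 1.7
tool_pos: [0.3996, -0.2544, 0.2974]
tool_rot: [180.0, 0.0, 13.4]
force: [-0.1, -0.1, 0.9]
grip_width: 0.087
{'time_s': 1.7, 'qpos': [54.9724, -3.7078, -24.3461, 101.8447, -1.4972, 81.55, -45.6714], 'joint_velocities': [0.7015, 0.3464, 1.1931, 0.1182, 0.022, 0.0397, -0.0744], 'effort': [-0.975, -26.107, -0.2373, -31.8224, -0.2231, -0.0291, -0.0041], 'tool_pos': [0.3996, -0.2544, 0.2974], 'tool_rot': [179.9755, 0.0417, 13.4369], 'force': [-0.0875, -0.1234, 0.8576], 'wrist_torque': [-0.0301, 0.0171, 0.0099], 'grip_width': 0.087}
[ 0.46643365 -0.23862679  0.43491327] [[ 2.32908551e-01 -9.72498630e-01  1.46685792e-04]
 [-9.41007618e-01 -2.25328533e-01  2.52451410e-01]
 [-2.45475598e-01 -5.89361245e-02 -9.67609562e-01]]
```

View pics/wrist2.png

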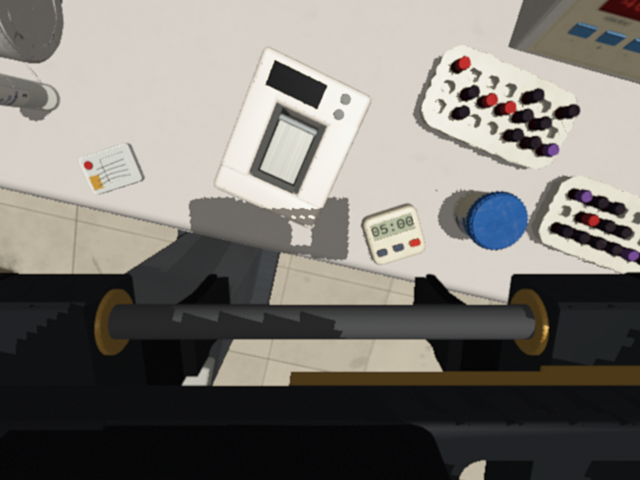

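```bash
python3 - <<'E'
from h import *
crop("pics/wrist2.png","pics/w2c.png",200,40,390,240,3)
crop("pics/wrist2.png","pics/w2d.png",240,95,340,205,5)
E
```

```text
(no output)
```

View pics/w2c.png

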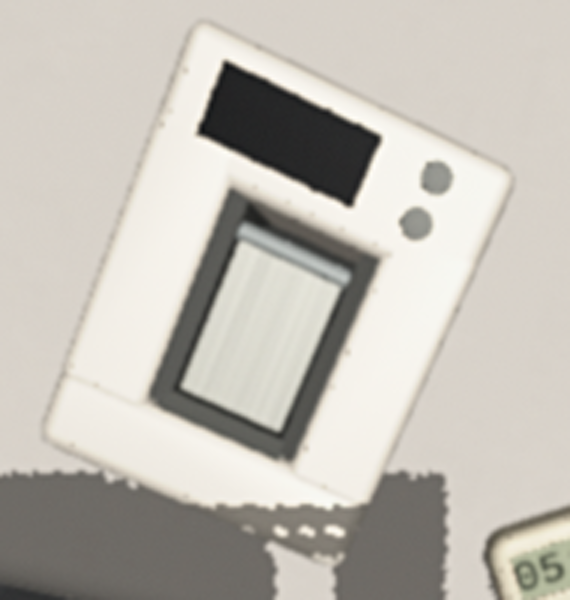

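View pics/w2d.png

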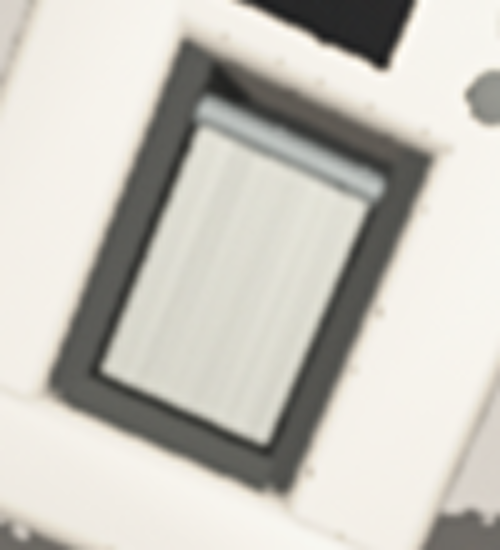

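```bash
python3 - <<'E'
from h import *
from scipy.optimize import least_squares as ls
W="pics/wrist2.png"
d=lambda x,y:(240+x/5-.4,95+y/5-.4)
c=lambda x,y:(200+x/3-.33,40+y/3-.33)
pts=[((.043,.0235,.09),d(187,42)),((.043,-.0235,.09),d(432,153)),((-.0235,-.0235,.09),d(282,490)),((-.0235,.0235,.09),d(52,387)),
((-.017,.017,.084),d(102,375)),((-.017,-.017,.084),d(268,447))]
body=[((.083,.052,.09),c(198,20)),((.083,-.052,.09),c(514,176)),((-.05,.052,.09),c(43,432))]
for nm,P in (("mouth",pts),("body",body),("all",pts+body)):
    def res(p):
        s,k=np.sin(p[2]),np.cos(p[2])
        return np.concatenate([proj(W,[p[0]+k*X[0]-s*X[1],p[1]+s*X[0]+k*X[1],X[2]])-uv for X,uv in P])
    o=ls(res,[.446,-.205,-.17]);print(nm,o.x.round(4),np.degrees(o.x[2]).round(2),o.fun.round(1))
print("tube cap?",ray("pics/top0.png",263.4,248.4,.113))
E
```

```text
mouth [ 0.4469 -0.2074 -0.1847] -10.59 [ 0.1 -0.3 -0.3  0.3  0.5  0.8 -0.3  0.6 -0.1 -1.   0.1 -0.5]
body [ 0.4456 -0.2079 -0.1929] -11.05 [-0.6 -2.4  3.5 -0.2 -3.1  3.5]
all [ 0.4464 -0.2076 -0.1915] -10.97 [ 0.5  0.3 -0.   1.2  0.4  1.4 -0.3  0.9 -0.1 -0.6  0.   0.1 -0.9 -3.4
  3.4 -1.3 -3.2  2.7]
tube cap? [0.45033709 0.06817267 0.113     ]
```

```bash
python3 -m creep '[{"tx":0.0163,"ty":-0.0396,"tz":0,"rx":0,"ry":0,"rz":0},{"tx":0.0163,"ty":-0.0396,"tz":0,"rx":0,"ry":0,"rz":0},{"tx":0.0163,"ty":-0.0396,"tz":0,"rx":0,"ry":0,"rz":0},{"tx":0.0163,"ty":-0.0396,"tz":0,"rx":0,"ry":0,"rz":0},{"tx":0.0163,"ty":-0.0396,"tz":0,"rx":0,"ry":0,"rz":0},{"tx":0.0163,"ty":-0.0396,"tz":0,"rx":0,"ry":0,"rz":0},{"tx":0,"ty":0,"tz":0,"rx":0,"ry":0,"rz":0},{"tx":0,"ty":0,"tz":0,"rx":0,"ry":0,"rz":0}]'
python3 - <<'E'
from h import *
o=env.get_obs(); print({k:np.round(v,4).tolist() for k,v in o.items() if k in('qpos','tool_pos','tool_rot')})
c=snap("wrist","pics/wrist3.png")
E
```

```text
time_s: 2.75
tool_pos: [0.4397, -0.0019, 0.2974]
tool_rot: [180.0, 0.0, 13.3]
force: [-0.4, -0.2, -0.5]
grip_width: 0.0869
{'qpos': [43.6776, -9.517, -41.2327, 105.1846, -6.2846, 82.0727, -72.9726], 'tool_pos': [0.4397, -0.0019, 0.2974], 'tool_rot': [179.9758, 0.032, 13.3164]}
```

View pics/wrist3.png

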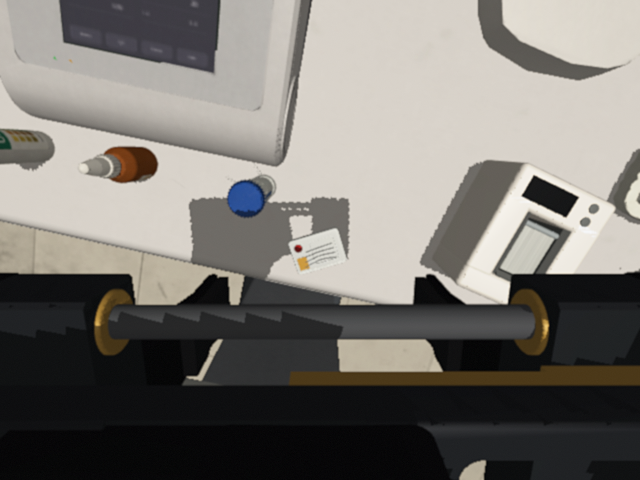

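```bash
python3 - <<'E'
from h import *
crop("pics/wrist3.png","pics/w3c.png",200,150,300,240,6)
E
```

```text
(no output)
```

View pics/w3c.png

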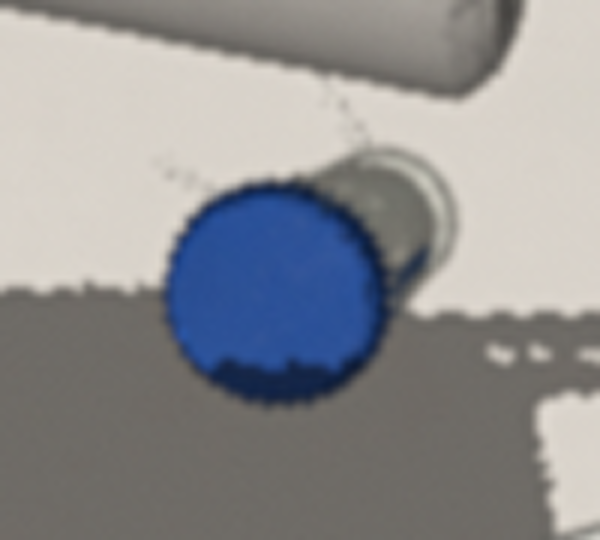

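```bash
python3 - <<'E'
from h import *
W="pics/wrist3.png"; d=lambda x,y:(200+x/6-.4,150+y/6-.4)
p=ray(W,*d(273,293),.113);print("cap",p, "diam",ray(W,*d(165,293),.113)-ray(W,*d(382,293),.113))
# foot rim: far edge
print("analyzer edge z=.05/.08",ray(W,*d(455,97),.05),ray(W,*d(455,97),.08),ray(W,*d(0,8),.05),ray(W,*d(0,8),.08))
for z in(0,):
  for t in np.arange(0,6.3,.3): pass
print("foot far pt",ray(W,*d(440,165),0.0))
a=np.radians(13.3164);o=env.get_obs()
dl=p[:2]-o['tool_pos'][:2];print(dl,"tx",dl@[np.cos(a),np.sin(a)],"ty",dl@[np.sin(a),-np.cos(a)])
E
```

```text
cap [0.44805352 0.06837469 0.113     ] diam [-0.00732245  0.03087612  0.        ]
analyzer edge z=.05/.08 [0.47688034 0.0548326  0.05      ] [0.47919453 0.05162933 0.08      ] [0.47358379 0.13275376 0.05      ] [0.47615494 0.1234766  0.08      ]
foot far pt [0.45962454 0.06041367 0.        ]
[0.00838443 0.07052081] tx 0.024401939773091533 ty -0.06669354407992252
```

```bash
python3 -m creep '[{"tx":0.0122,"ty":-0.0333,"tz":0,"rx":0,"ry":0,"rz":0},{"tx":0.0122,"ty":-0.0333,"tz":0,"rx":0,"ry":0,"rz":0},{"tx":0,"ty":0,"tz":0.04,"rx":0,"ry":0,"rz":0},{"tx":0,"ty":0,"tz":0.04,"rx":0,"ry":0,"rz":0},{"tx":0,"ty":0,"tz":0.04,"rx":0,"ry":0,"rz":0},{"tx":0,"ty":0,"tz":0.03,"rx":0,"ry":0,"rz":0},{"tx":0,"ty":0,"tz":0,"rx":0,"ry":0,"rz":0},{"tx":0,"ty":0,"tz":0,"rx":0,"ry":0,"rz":0}]'
python3 - <<'E'
from h import *
o=env.get_obs(); print({k:np.round(v,4).tolist() for k,v in o.items() if k in('qpos','tool_pos','tool_rot')})
c=snap("wrist","pics/wrist4.png");c=snap("scene","pics/scene4.png")
crop("pics/scene4.png","pics/scene4c.png",200,180,360,320,5)
E
```

```text
time_s: 3.8
tool_pos: [0.449, 0.0696, 0.1486]
tool_rot: [180.0, -0.1, 13.4]
force: [1.0, -0.5, 0.2]
grip_width: 0.087
{'qpos': [39.2619, 0.8272, -51.0478, 115.4752, 0.7279, 63.9353, -88.7462], 'tool_pos': [0.449, 0.0696, 0.1486], 'tool_rot': [179.9875, -0.0709, 13.3559]}
```

View pics/wrist4.png

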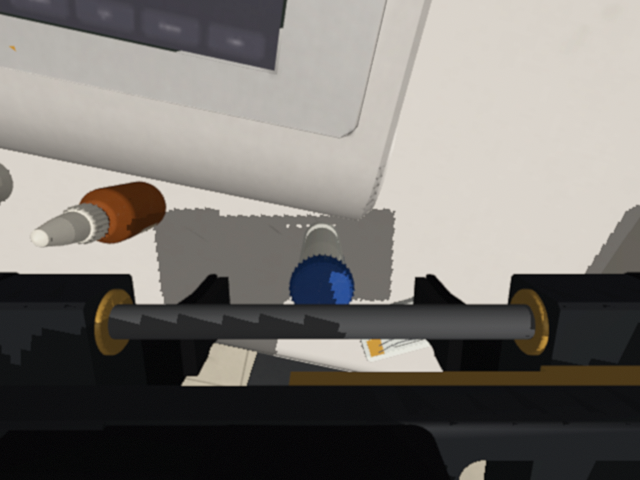

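View pics/scene4c.png

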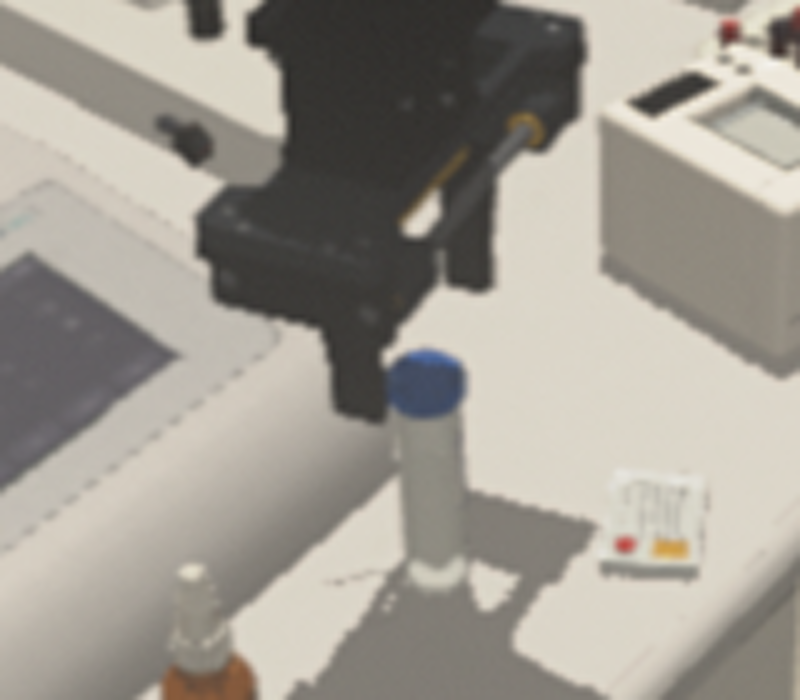

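```bash
python3 - <<'E'
from h import *
f=lambda q:((q-[200,180])*5)
for X in([.4375,.118,.1236],[.4606,.021,.1236],[.449,.0696,.1426],[.448,.068,.113],[.448,.068,0]): print(X,f(proj("pics/scene4.png",X)).round(), proj("pics/wrist4.png",X).round(1))
crop("pics/wrist4.png","pics/w4c.png",270,210,370,320,5)
E
```

```text
[0.4375, 0.118, 0.1236] [356. 420.] [215.8 295.8]
[0.4606, 0.021, 0.1236] [466. 284.] [425.9 295.8]
[0.449, 0.0696, 0.1426] [411. 312.] [320.6 313.4]
[0.448, 0.068, 0.113] [419. 369.] [323.3 290. ]
[0.448, 0.068, 0] [432. 572.] [322.5 236.9]
```

View pics/w4c.png

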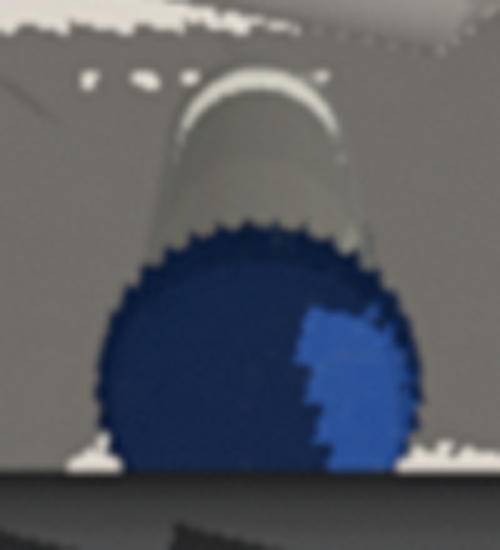

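```bash
python3 -m creep '[{"tx":0,"ty":0,"tz":0.0135,"rx":0,"ry":0,"rz":0},{"tx":0,"ty":0,"tz":0.0135,"rx":0,"ry":0,"rz":0},{"tx":0,"ty":0,"tz":0.0116,"rx":0,"ry":0,"rz":0},{"tx":0,"ty":0,"tz":0,"rx":0,"ry":0,"rz":0},{"tx":0,"ty":0,"tz":0,"rx":0,"ry":0,"rz":0}]'; python3 -m creep '[{"tx":0,"ty":0,"tz":0,"rx":0,"ry":0,"rz":0},{"tx":0,"ty":0,"tz":0,"rx":0,"ry":0,"rz":0},{"tx":0,"ty":0,"tz":0,"rx":0,"ry":0,"rz":0},{"tx":0,"ty":0,"tz":0,"rx":0,"ry":0,"rz":0},{"tx":0,"ty":0,"tz":0,"rx":0,"ry":0,"rz":0},{"tx":0,"ty":0,"tz":0,"rx":0,"ry":0,"rz":0},{"tx":0,"ty":0,"tz":0,"rx":0,"ry":0,"rz":0},{"tx":0,"ty":0,"tz":0,"rx":0,"ry":0,"rz":0}]' 0.02 19
```

```text
time_s: 4.53
tool_pos: [0.4482, 0.0705, 0.1089]
tool_rot: [-180.0, 0.0, 13.5]
force: [-0.1, 0.2, 0.1]
grip_width: 0.0871
time_s: 5.52
tool_pos: [0.448, 0.0703, 0.1089]
tool_rot: [180.0, 0.0, 13.5]
force: [0.4, -0.4, -0.3]
grip_width: 0.0324
```

```bash
python3 -m creep '[{"tx":0,"ty":0,"tz":-0.01,"rx":0,"ry":0,"rz":0},{"tx":0,"ty":0,"tz":-0.02,"rx":0,"ry":0,"rz":0},{"tx":0,"ty":0,"tz":-0.03,"rx":0,"ry":0,"rz":0},{"tx":0,"ty":0,"tz":-0.03,"rx":0,"ry":0,"rz":0},{"tx":0,"ty":0,"tz":-0.03,"rx":0,"ry":0,"rz":0},{"tx":0,"ty":0,"tz":-0.02,"rx":0,"ry":0,"rz":0},{"tx":0,"ty":0,"tz":0,"rx":0,"ry":0,"rz":0},{"tx":0,"ty":0,"tz":0,"rx":0,"ry":0,"rz":0}]'
python3 - <<'E'
from h import *
o=env.get_obs(); print({k:np.round(v,4).tolist() for k,v in o.items() if k in('qpos','tool_pos','tool_rot','force')})
c=snap("wrist","pics/wrist5.png");c=snap("scene","pics/scene5.png")
crop("pics/scene5.png","pics/scene5c.png",200,140,360,280,5)
dl=np.array([.4469,-.2074])-o['tool_pos'][:2];a=np.radians(o['tool_rot'][2]);print(dl,"tx",dl@[np.cos(a),np.sin(a)],"ty",dl@[np.sin(a),-np.cos(a)])
E
```

```text
time_s: 6.52
tool_pos: [0.4476, 0.0703, 0.2483]
tool_rot: [180.0, 0.1, 13.5]
force: [0.4, 0.0, -0.9]
grip_width: 0.0331
{'qpos': [41.0562, -6.1379, -49.3117, 107.988, -4.7836, 76.1287, -83.4798], 'tool_pos': [0.4476, 0.0703, 0.2483], 'tool_rot': [179.999, 0.0599, 13.4586], 'force': [0.4151, 0.0074, -0.893]}
[-0.0006823  -0.27773202] tx -0.06530384128870699 ty 0.26994619949386195
```

View pics/scene5c.png

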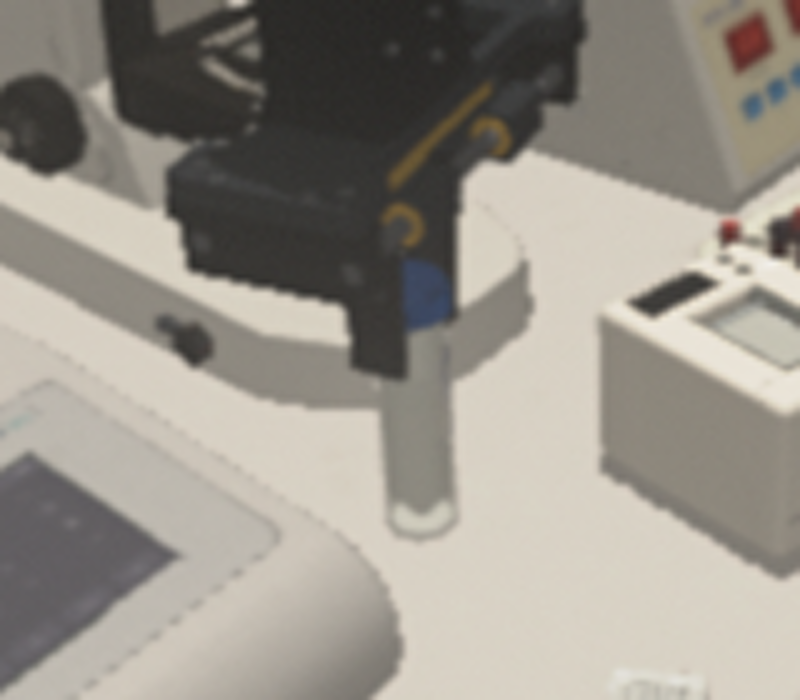

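View pics/wrist5.png

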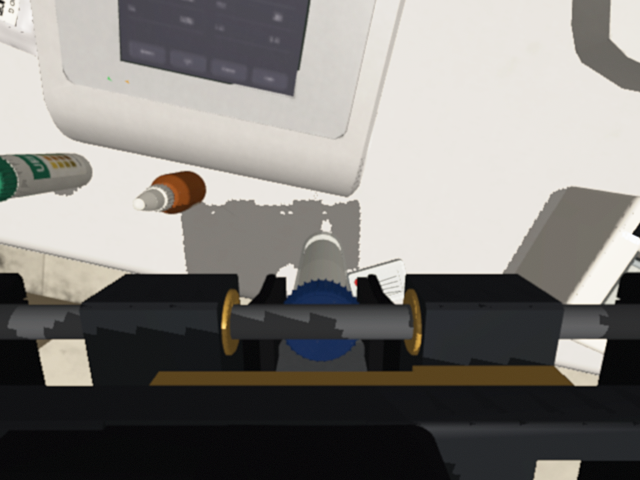

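```bash
python3 - <<'E'
from h import *
crop("pics/wrist5.png","pics/w5c.png",270,215,370,315,6)
E
```

```text
(no output)
```

View pics/w5c.png

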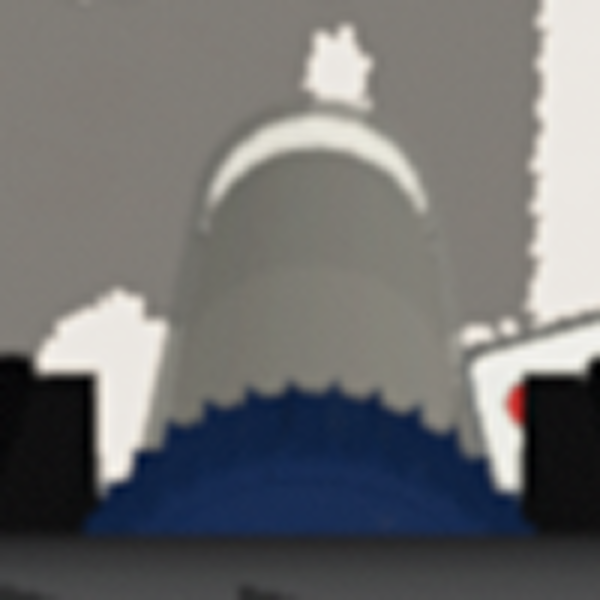

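```bash
python3 - <<'E'
from h import *
W="pics/wrist5.png"; a=np.radians(13.46); ex=np.array([np.cos(a),np.sin(a),0]);ey=np.array([np.sin(a),-np.cos(a),0])
for dx in(-.001,0,.001,.002):
    c=np.array([.4476,.0703,.139])+ex*dx
    q=np.array([proj(W,c+.017*(np.cos(t)*ex+np.sin(t)*ey)) for t in np.linspace(0,6.28,100)])
    z=c+[0,0,.113]; k=np.array([proj(W,z+.017*(np.cos(t)*ex+np.sin(t)*ey)) for t in np.linspace(0,6.28,100)])
    print(dx,((q[:,1].min()-215)*6).round(),((q[:,0].min()-270)*6).round(),((q[:,0].max()-270)*6).round(),'cap',((k[:,1].min()-215)*6).round(),((k[:,0].min()-270)*6).round(),((k[:,0].max()-270)*6).round())
E
```

```text
-0.001 63.0 159.0 452.0 cap 429.0 49.0 559.0
0 55.0 159.0 452.0 cap 414.0 48.0 559.0
0.001 46.0 159.0 452.0 cap 400.0 48.0 560.0
0.002 38.0 159.0 452.0 cap 385.0 47.0 560.0
```

```bash
python3 -m creep '[{"tx":-0.0043,"ty":0.0183,"tz":0,"rx":0,"ry":0,"rz":0},{"tx":-0.0093,"ty":0.0383,"tz":0,"rx":0,"ry":0,"rz":0},{"tx":-0.0093,"ty":0.0383,"tz":0,"rx":0,"ry":0,"rz":0},{"tx":-0.0093,"ty":0.0383,"tz":0,"rx":0,"ry":0,"rz":0},{"tx":-0.0093,"ty":0.0383,"tz":0,"rx":0,"ry":0,"rz":0},{"tx":-0.0093,"ty":0.0383,"tz":0,"rx":0,"ry":0,"rz":0},{"tx":-0.0093,"ty":0.0383,"tz":0,"rx":0,"ry":0,"rz":0},{"tx":-0.005,"ty":0.02,"tz":0,"rx":0,"ry":0,"rz":0},{"tx":0,"ty":0,"tz":0.02,"rx":0,"ry":0,"rz":0},{"tx":0,"ty":0,"tz":0.015,"rx":0,"ry":0,"rz":0},{"tx":0,"ty":0,"tz":0,"rx":0,"ry":0,"rz":0},{"tx":0,"ty":0,"tz":0,"rx":0,"ry":0,"rz":0},{"tx":0,"ty":0,"tz":0,"rx":0,"ry":0,"rz":0}]'
python3 - <<'E'
from h import *
for i in range(3):
    o=env.get_obs(); print({k:np.round(v,4).tolist() for k,v in o.items() if k in('qpos','tool_pos','tool_rot','force')})
    c=snap(["wrist","scene","top"][i],f"pics/{['wrist','scene','top'][i]}6.png")
crop("pics/scene6.png","pics/scene6c.png",300,100,420,270,4.5)
crop("pics/wrist6.png","pics/w6c.png",220,170,420,310,4)
E
```

```text
time_s: 8.25
tool_pos: [0.4477, -0.2054, 0.2147]
tool_rot: [179.9, -0.1, 13.5]
force: [-0.5, -0.3, -0.9]
grip_width: 0.0327
{'qpos': [53.4637, 1.6685, -32.2124, 106.5859, 0.9589, 71.9255, -55.5476], 'tool_pos': [0.4477, -0.2054, 0.2147], 'tool_rot': [179.9366, -0.0523, 13.4864], 'force': [-0.5276, -0.267, -0.8754]}
{'qpos': [53.467, 1.6713, -32.2052, 106.5914, 0.9604, 71.9233, -55.5484], 'tool_pos': [0.4476, -0.2055, 0.2147], 'tool_rot': [179.9398, -0.0476, 13.4757], 'force': [0.1092, -0.4379, -0.6095]}
{'qpos': [53.4735, 1.6747, -32.2002, 106.6006, 0.9625, 71.9214, -55.5487], 'tool_pos': [0.4475, -0.2056, 0.2146], 'tool_rot': [179.9453, -0.039, 13.4647], 'force': [-0.7269, 0.7681, -1.0765]}
```

View pics/scene6c.png

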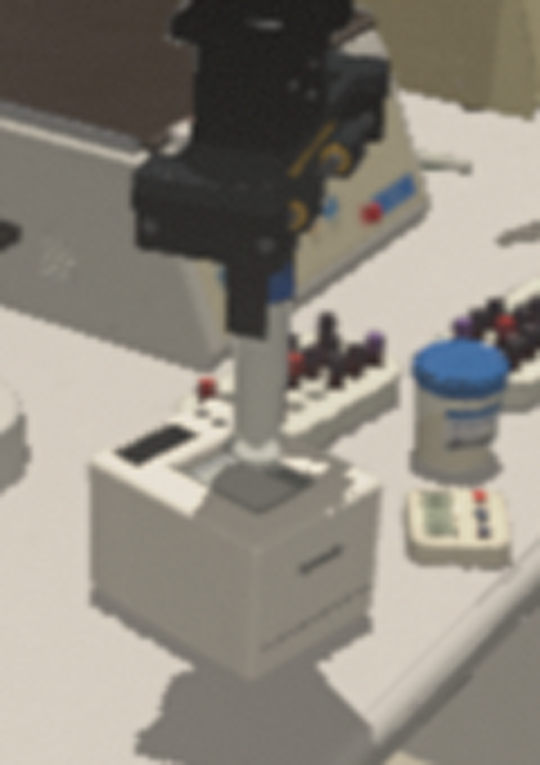

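View pics/w6c.png

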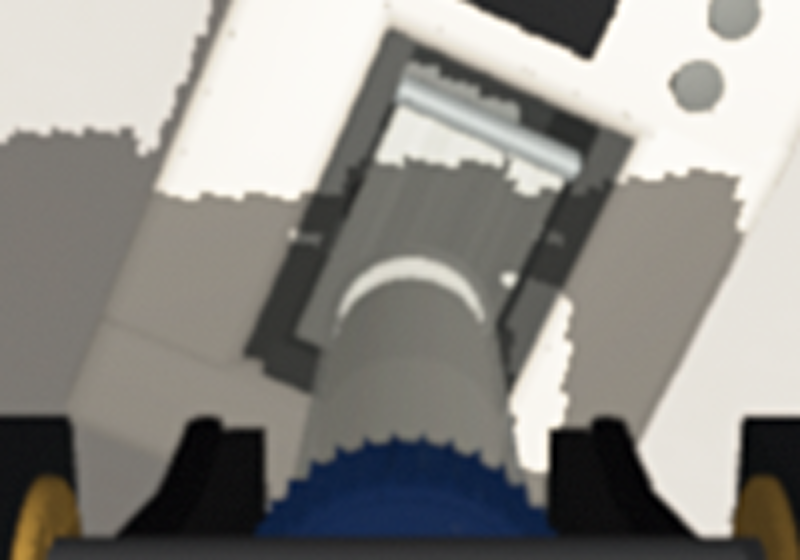

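```bash
python3 - <<'E'
from h import *
from scipy.optimize import least_squares as ls
W="pics/wrist6.png"; d=lambda x,y:np.array((220+x/4-.375,170+y/4-.375))
P=[((.043,.0235,.09),d(388,32)),((.043,-.0235,.09),d(635,137)),((-.0235,.0235,.09),d(247,352)),((-.017,.017,.084),d(295,338))]
def res(p):
    s,k=np.sin(p[2]),np.cos(p[2])
    return np.concatenate([proj(W,[p[0]+k*X[0]-s*X[1],p[1]+s*X[0]+k*X[1],X[2]])-uv for X,uv in P])
o=ls(res,[.446,-.205,-.17]);print(o.x.round(4),np.degrees(o.x[2]).round(2),o.fun.round(1))
a=np.radians(13.47);ex=np.array([np.cos(a),np.sin(a),0]);ey=np.array([np.sin(a),-np.cos(a),0])
# foot arc: points observed on outer arc, fit center & radius at z=.1057
A=[(337,320),(345,292),(365,270),(390,259),(410,256),(432,260),(455,273),(475,295),(484,318)]
pts=np.array([ray(W,*d(*q),.1057)[:2] for q in A])
r=ls(lambda p:np.hypot(*(pts-p[:2]).T)-p[2],[.447,-.206,.017]);print("foot",r.x.round(4),np.abs(r.fun).max())
r=ls(lambda p:np.hypot(*(pts-p[:2]).T)-.0137,[.447,-.206]);print("foot r fixed",r.x.round(4))
rel=r.x-o.x[:2];print("rel tool", rel@ex[:2],rel@ey[:2])
E
python3 - <<'E'
import sys;sys.path.insert(0,'.')
from h import *
crop("pics/top6.png","pics/top6c.png",320,190,440,290,5)
E
```

```text
[ 0.4471 -0.2073 -0.1842] -10.55 [ 0.9 -0.7 -1.   0.1  0.   1.8  0.  -1.2]
foot [ 0.4456 -0.2069  0.0129] 0.0002235759870763722
foot r fixed [ 0.4446 -0.2071]
rel tool -0.0024545187698615492 -0.0007830050827844938
```

View pics/top6c.png

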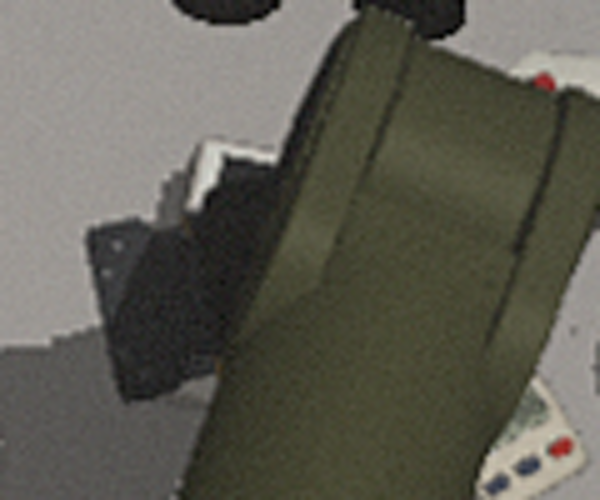

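```bash
python3 - <<'E'
from h import *
from scipy.optimize import least_squares as ls
W="pics/wrist4.png"; d=lambda x,y:np.array((270+x/5-.4,210+y/5-.4))
A=[(180,135),(198,102),(225,78),(258,67),(292,77),(318,98),(338,133)]
for z in(0,.003):
    pts=np.array([ray(W,*d(*q),z)[:2] for q in A])
    r=ls(lambda p:np.hypot(*(pts-p[:2]).T)-p[2],[.447,.07,.017]);print(z,"foot",r.x.round(4),np.abs(r.fun).max())
A=[(97,385),(115,300),(150,262),(205,232),(258,226),(315,233),(370,270),(405,305),(420,385)]
for z in(.113,.095):
    pts=np.array([ray(W,*d(*q),z)[:2] for q in A])
    r=ls(lambda p:np.hypot(*(pts-p[:2]).T)-p[2],[.447,.07,.017]);print(z,"cap",r.x.round(4),np.abs(r.fun).max())
f=lambda q:((q-[300,100])*4.5)
for z in(.09,.1057,.15,.19,.2187): print(z,f(proj("pics/scene6.png",[.4476,-.2055,z])))
f=lambda q:((q-[200,140])*5)
for z in(.139,.19,.252): print(z,f(proj("pics/scene5.png",[.4476,.0703,z])))
E
```

```text
0 foot [0.446  0.0684 0.0127] 0.00047241232291740654
0.003 foot [0.4468 0.0686 0.0126] 0.00046746475785549614
0.113 cap [0.4501 0.0696 0.0163] 0.00030566675129034895
0.095 cap [0.4432 0.068  0.018 ] 0.00033743481184593874
0.09 [248.72624549 479.3972068 ]
0.1057 [249.82788473 454.94777801]
0.15 [253.03399042 383.79249395]
0.19 [256.05941203 316.6472545 ]
0.2187 [258.31115321 266.67283108]
0.139 [412.75022909 521.11708988]
0.19 [405.81983901 416.38084703]
0.252 [396.75684201 279.41535975]
```

```bash
python3 -m creep '[{"tx":0,"ty":0,"tz":0.008,"rx":0,"ry":0,"rz":0},{"tx":0,"ty":0,"tz":0.006,"rx":0,"ry":0,"rz":0},{"tx":0,"ty":0,"tz":0.004,"rx":0,"ry":0,"rz":0},{"tx":0,"ty":0,"tz":0,"rx":0,"ry":0,"rz":0}]'; python3 -m creep '[{"tx":0,"ty":0,"tz":0.003,"rx":0,"ry":0,"rz":0},{"tx":0,"ty":0,"tz":0.002,"rx":0,"ry":0,"rz":0},{"tx":0,"ty":0,"tz":0,"rx":0,"ry":0,"rz":0}]';  python3 -m creep '[{"tx":0,"ty":0,"tz":0.003,"rx":0,"ry":0,"rz":0},{"tx":0,"ty":0,"tz":0,"rx":0,"ry":0,"rz":0}]'
```

```text
time_s: 8.9
tool_pos: [0.4469, -0.2054, 0.1954]
tool_rot: [-180.0, 0.0, 13.5]
force: [-0.3, 0.9, -0.4]
grip_width: 0.0329
time_s: 9.28
tool_pos: [0.4473, -0.2056, 0.1912]
tool_rot: [180.0, -0.0, 13.5]
force: [-0.8, 1.2, 1.8]
grip_width: 0.0333
time_s: 9.52
tool_pos: [0.4473, -0.2056, 0.1879]
tool_rot: [180.0, -0.0, 13.5]
force: [0.0, 0.6, 2.2]
grip_width: 0.0325
```

```bash
for i in 1 ; do python3 -m creep '[{"tx":0,"ty":0,"tz":0.003,"rx":0,"ry":0,"rz":0},{"tx":0,"ty":0,"tz":0.003,"rx":0,"ry":0,"rz":0},{"tx":0,"ty":0,"tz":0,"rx":0,"ry":0,"rz":0}]'; done
python3 - <<'E'
from h import *
f=[env.get_obs()['force']]
snap("wrist","pics/wrist7.png");f.append(env.get_obs()['force']);snap("scene","pics/scene7.png");f.append(env.get_obs()['force']);print(np.round(f,2), env.get_obs()['wrist_torque'])
crop("pics/wrist7.png","pics/w7c.png",220,170,420,310,4)
E
```

```text
time_s: 9.9
tool_pos: [0.447, -0.2055, 0.1817]
tool_rot: [-180.0, 0.0, 13.5]
force: [-0.0, -0.1, 3.1]
grip_width: 0.033
[[-0.04 -0.11  3.05]
 [-0.37 -0.24  2.11]
 [-0.28 -0.55  1.76]] [-0.01723095  0.06661536  0.01447295]
```

View pics/w7c.png

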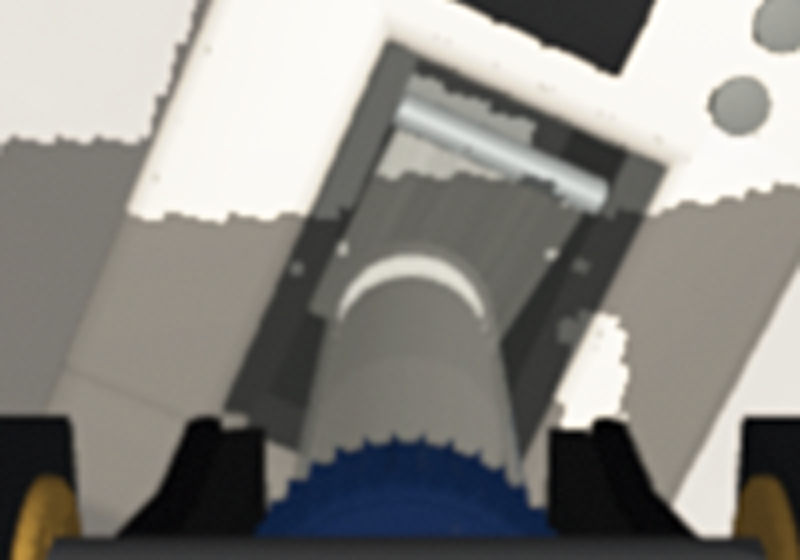

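```bash
python3 -m creep '[{"tx":0,"ty":0,"tz":0.003,"rx":0,"ry":0,"rz":0},{"tx":0,"ty":0,"tz":0.003,"rx":0,"ry":0,"rz":0},{"tx":0,"ty":0,"tz":0.003,"rx":0,"ry":0,"rz":0}]'
```

```text
time_s: 10.38
tool_pos: [0.4468, -0.2054, 0.1725]
tool_rot: [-180.0, 0.0, 13.5]
force: [-0.8, 0.6, 2.5]
grip_width: 0.033
```

```bash
python3 -m creep '[{"tx":0,"ty":0,"tz":0.003,"rx":0,"ry":0,"rz":0},{"tx":0,"ty":0,"tz":0.003,"rx":0,"ry":0,"rz":0},{"tx":0,"ty":0,"tz":0.002,"rx":0,"ry":0,"rz":0}]'
```

```text
time_s: 10.75
tool_pos: [0.4469, -0.2054, 0.1645]
tool_rot: [-180.0, 0.0, 13.5]
force: [-1.9, -0.7, 1.6]
grip_width: 0.033
```

```bash
python3 -m creep '[{"tx":0,"ty":0,"tz":0.003,"rx":0,"ry":0,"rz":0},{"tx":0,"ty":0,"tz":0.003,"rx":0,"ry":0,"rz":0},{"tx":0,"ty":0,"tz":0.002,"rx":0,"ry":0,"rz":0}]'
```

```text
time_s: 11.12
tool_pos: [0.4469, -0.2055, 0.1566]
tool_rot: [-180.0, 0.0, 13.5]
force: [-2.1, 0.1, 1.4]
grip_width: 0.0332
```

```bash
python3 -m creep '[{"tx":0,"ty":0,"tz":0.002,"rx":0,"ry":0,"rz":0},{"tx":0,"ty":0,"tz":0.002,"rx":0,"ry":0,"rz":0},{"tx":0,"ty":0,"tz":0,"rx":0,"ry":0,"rz":0}]'
```

```text
time_s: 11.5
tool_pos: [0.4469, -0.2054, 0.1525]
tool_rot: [-180.0, 0.0, 13.5]
force: [-1.5, 0.6, -0.6]
grip_width: 0.0331
```

```bash
python3 -m creep '[{"tx":0,"ty":0,"tz":0.002,"rx":0,"ry":0,"rz":0},{"tx":0,"ty":0,"tz":0.002,"rx":0,"ry":0,"rz":0},{"tx":0,"ty":0,"tz":0.002,"rx":0,"ry":0,"rz":0}]'
```

```text
time_s: 11.88
tool_pos: [0.4472, -0.2055, 0.1468]
tool_rot: [180.0, 0.0, 13.5]
force: [-1.0, 0.0, 0.8]
grip_width: 0.0329
```

```bash
python3 -m creep '[{"tx":0,"ty":0,"tz":0.001,"rx":0,"ry":0,"rz":0},{"tx":0,"ty":0,"tz":0.001,"rx":0,"ry":0,"rz":0},{"tx":0,"ty":0,"tz":0.001,"rx":0,"ry":0,"rz":0}]'
```

```text
time_s: 12.25
tool_pos: [0.4472, -0.2056, 0.1439]
tool_rot: [180.0, -0.0, 13.5]
force: [-0.3, -0.0, -0.6]
grip_width: 0.0329
```

```bash
python3 -m creep '[{"tx":0,"ty":0,"tz":0.001,"rx":0,"ry":0,"rz":0},{"tx":0,"ty":0,"tz":0.001,"rx":0,"ry":0,"rz":0}]'
```

```text
time_s: 12.5
tool_pos: [0.447, -0.2055, 0.1418]
tool_rot: [-180.0, 0.0, 13.5]
force: [-1.1, 0.5, 0.4]
grip_width: 0.0327
```

```bash
python3 -m creep '[{"tx":0,"ty":0,"tz":0.001,"rx":0,"ry":0,"rz":0},{"tx":0,"ty":0,"tz":0.001,"rx":0,"ry":0,"rz":0}]'
```

```text
time_s: 12.75
tool_pos: [0.4471, -0.2055, 0.1398]
tool_rot: [-180.0, 0.0, 13.5]
force: [-1.9, -0.3, 0.0]
grip_width: 0.033
```

```bash
python3 -m creep '[{"tx":0,"ty":0,"tz":0.001,"rx":0,"ry":0,"rz":0},{"tx":0,"ty":0,"tz":0,"rx":0,"ry":0,"rz":0}]'
```

```text
time_s: 13.0
tool_pos: [0.447, -0.2055, 0.1388]
tool_rot: [-180.0, 0.0, 13.5]
force: [-1.5, 0.7, -1.0]
grip_width: 0.0328
```

```bash
python3 -m creep '[{"tx":0,"ty":0,"tz":0.001,"rx":0,"ry":0,"rz":0},{"tx":0,"ty":0,"tz":0,"rx":0,"ry":0,"rz":0}]'
```

```text
time_s: 13.25
tool_pos: [0.4471, -0.2055, 0.1378]
tool_rot: [-180.0, 0.0, 13.5]
force: [-1.8, 0.6, 0.0]
grip_width: 0.0329
```

```bash
python3 -m creep '[{"tx":0,"ty":0,"tz":0.001,"rx":0,"ry":0,"rz":0},{"tx":0,"ty":0,"tz":0.001,"rx":0,"ry":0,"rz":0}]'
```

```text
time_s: 13.5
tool_pos: [0.4472, -0.2055, 0.1359]
tool_rot: [180.0, -0.0, 13.5]
force: [-0.6, 1.1, 0.1]
grip_width: 0.0329
```

```bash
python3 -m creep '[{"tx":0,"ty":0,"tz":0.001,"rx":0,"ry":0,"rz":0},{"tx":0,"ty":0,"tz":0,"rx":0,"ry":0,"rz":0}]'
```

```text
time_s: 13.75
tool_pos: [0.447, -0.2055, 0.1348]
tool_rot: [-180.0, 0.0, 13.5]
force: [-1.6, 0.3, -0.1]
grip_width: 0.0331
```

```bash
python3 -m creep '[{"tx":0,"ty":0,"tz":0.001,"rx":0,"ry":0,"rz":0},{"tx":0,"ty":0,"tz":0,"rx":0,"ry":0,"rz":0}]'
```

```text
time_s: 14.0
tool_pos: [0.4471, -0.2055, 0.1339]
tool_rot: [-180.0, 0.0, 13.5]
force: [-1.0, 0.3, 0.1]
grip_width: 0.033
```

```bash
python3 -m creep '[{"tx":0,"ty":0,"tz":0.001,"rx":0,"ry":0,"rz":0},{"tx":0,"ty":0,"tz":0,"rx":0,"ry":0,"rz":0}]'
```

```text
time_s: 14.25
tool_pos: [0.4471, -0.2055, 0.1328]
tool_rot: [-180.0, 0.0, 13.5]
force: [-1.4, -0.1, -0.7]
grip_width: 0.0331
```

```bash
python3 -m creep '[{"tx":0,"ty":0,"tz":0.001,"rx":0,"ry":0,"rz":0},{"tx":0,"ty":0,"tz":0,"rx":0,"ry":0,"rz":0}]'
```

```text
time_s: 14.5
tool_pos: [0.4472, -0.2056, 0.132]
tool_rot: [180.0, -0.0, 13.5]
force: [-1.9, 0.4, 0.4]
grip_width: 0.0328
```

```bash
python3 -m creep '[{"tx":0,"ty":0,"tz":0.001,"rx":0,"ry":0,"rz":0},{"tx":0,"ty":0,"tz":0,"rx":0,"ry":0,"rz":0}]'
```

```text
time_s: 14.75
tool_pos: [0.4473, -0.2056, 0.1312]
tool_rot: [180.0, -0.0, 13.5]
force: [-3.1, 0.1, 3.2]
grip_width: 0.0329
```

```bash
python3 -m creep '[{"tx":0,"ty":0,"tz":0.001,"rx":0,"ry":0,"rz":0},{"tx":0,"ty":0,"tz":0,"rx":0,"ry":0,"rz":0}]'
```

```text
time_s: 15.0
tool_pos: [0.4474, -0.2056, 0.1304]
tool_rot: [180.0, -0.0, 13.5]
force: [-2.1, -0.4, 4.4]
grip_width: 0.0331
```

```bash
python3 -m creep '[{"tx":0,"ty":0,"tz":0.001,"rx":0,"ry":0,"rz":0},{"tx":0,"ty":0,"tz":0,"rx":0,"ry":0,"rz":0}]'
```

```text
time_s: 15.25
tool_pos: [0.4476, -0.2057, 0.1297]
tool_rot: [180.0, -0.0, 13.4]
force: [-3.1, 0.3, 6.4]
grip_width: 0.0329
```

```bash
python3 -m creep '[{"tx":0,"ty":0,"tz":0.0003,"rx":0,"ry":0,"rz":0},{"tx":0,"ty":0,"tz":0,"rx":0,"ry":0,"rz":0}]'; python3 - <<'E'
from h import *
for i in range(4):
    o=env.get_obs();print(o['force'].round(2) if hasattr(o['force'],'round') else o['force'],np.round(o['tool_pos'],4));snap("wrist","pics/wrist8.png")
snap("scene","pics/scene8.png")
crop("pics/wrist8.png","pics/w8c.png",220,170,420,310,4);crop("pics/scene8.png","pics/scene8c.png",300,100,420,270,4.5)
E
```

```text
time_s: 15.5
tool_pos: [0.4476, -0.2056, 0.1295]
tool_rot: [180.0, -0.0, 13.5]
force: [-2.8, 1.0, 7.9]
grip_width: 0.0327
[-2.77  1.03  7.91] [ 0.4476 -0.2056  0.1295]
[-2.82  1.44  7.68] [ 0.4476 -0.2056  0.1295]
[-3.81  1.39  7.35] [ 0.4476 -0.2057  0.1296]
[-3.2   0.49  7.82] [ 0.4476 -0.2056  0.1296]
```

View pics/w8c.png

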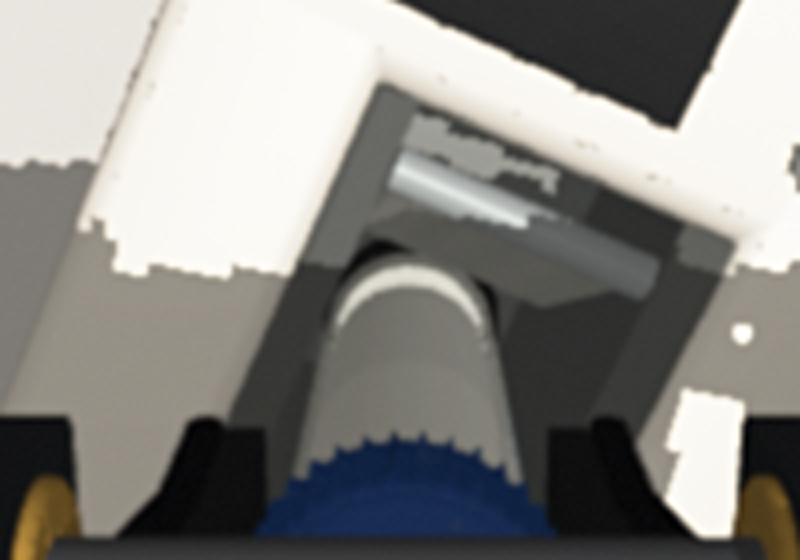

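View pics/scene8c.png

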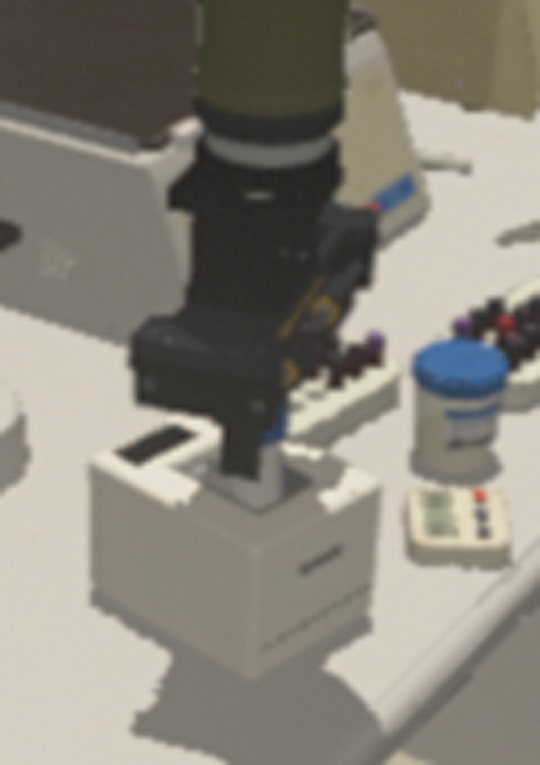

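```bash
python3 -m creep '[{"tx":0,"ty":0,"tz":-0.0005,"rx":0,"ry":0,"rz":0},{"tx":0,"ty":0,"tz":-0.0005,"rx":0,"ry":0,"rz":0},{"tx":0,"ty":0,"tz":-0.0005,"rx":0,"ry":0,"rz":0},{"tx":0,"ty":0,"tz":0,"rx":0,"ry":0,"rz":0}]'
```

```text
time_s: 16.25
tool_pos: [0.4473, -0.2056, 0.1302]
tool_rot: [180.0, -0.0, 13.5]
force: [-3.2, -0.0, 4.2]
grip_width: 0.0328
```

```bash
python3 -m creep '[{"tx":0,"ty":0,"tz":-0.0005,"rx":0,"ry":0,"rz":0},{"tx":0,"ty":0,"tz":-0.0004,"rx":0,"ry":0,"rz":0},{"tx":0,"ty":0,"tz":0,"rx":0,"ry":0,"rz":0}]'; python3 -m creep '[{"tx":0,"ty":0,"tz":0,"rx":0,"ry":0,"rz":0},{"tx":0,"ty":0,"tz":0,"rx":0,"ry":0,"rz":0},{"tx":0,"ty":0,"tz":0,"rx":0,"ry":0,"rz":0},{"tx":0,"ty":0,"tz":0,"rx":0,"ry":0,"rz":0},{"tx":0,"ty":0,"tz":0,"rx":0,"ry":0,"rz":0},{"tx":0,"ty":0,"tz":0,"rx":0,"ry":0,"rz":0}]' 0.07; python3 - <<'E'
from h import *
print(env.get_obs()['force']);snap("wrist","pics/wrist9.png");crop("pics/wrist9.png","pics/w9c.png",220,170,420,310,4)
E
```

```text
time_s: 16.62
tool_pos: [0.4471, -0.2056, 0.1309]
tool_rot: [180.0, 0.0, 13.5]
force: [-1.5, -0.6, 2.4]
grip_width: 0.0331
time_s: 17.38
tool_pos: [0.4472, -0.2055, 0.1311]
tool_rot: [180.0, -0.0, 13.5]
force: [0.2, -0.2, 0.4]
grip_width: 0.0696
[ 0.22009709 -0.20523735  0.35892269]
```

View pics/w9c.png

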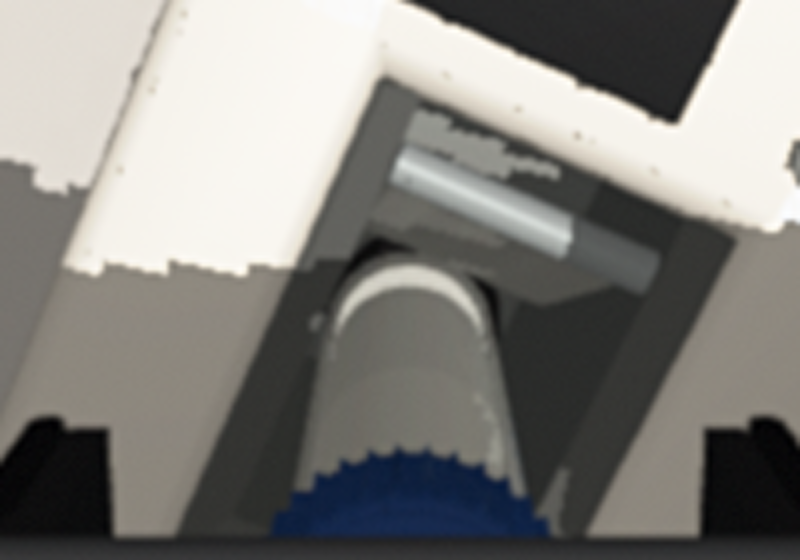

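```bash
python3 -m creep '[{"tx":0,"ty":0,"tz":-0.01,"rx":0,"ry":0,"rz":0},{"tx":0,"ty":0,"tz":-0.02,"rx":0,"ry":0,"rz":0},{"tx":0,"ty":0,"tz":-0.03,"rx":0,"ry":0,"rz":0},{"tx":0,"ty":0,"tz":-0.04,"rx":0,"ry":0,"rz":0},{"tx":0,"ty":0,"tz":-0.04,"rx":0,"ry":0,"rz":0},{"tx":-0.005,"ty":0.04,"tz":-0.03,"rx":0,"ry":0,"rz":0},{"tx":-0.01,"ty":0.04,"tz":0,"rx":0,"ry":0,"rz":0},{"tx":-0.01,"ty":0.04,"tz":0,"rx":0,"ry":0,"rz":0},{"tx":0,"ty":0,"tz":0,"rx":0,"ry":0,"rz":0},{"tx":0,"ty":0,"tz":0,"rx":0,"ry":0,"rz":0},{"tx":0,"ty":0,"tz":0,"rx":0,"ry":0,"rz":0},{"tx":0,"ty":0,"tz":0,"rx":0,"ry":0,"rz":0}]'; python3 - <<'E'
from h import *
for n in("wrist","scene"): snap(n,f"pics/{n}10.png")
crop("pics/scene10.png","pics/scene10c.png",300,150,420,270,5)
for z in (.1415,.134): print(z,(proj("pics/scene10.png",[.447,-.2056,z])-[300,150])*5)
E
```

```text
time_s: 18.92
tool_pos: [0.4511, -0.327, 0.3015]
tool_rot: [180.0, -0.0, 13.6]
force: [-0.1, 0.7, 0.4]
grip_width: 0.0703
0.1415 [281.61327554 192.16299839]
0.134 [280.99937342 205.68633658]
```

View pics/scene10c.png

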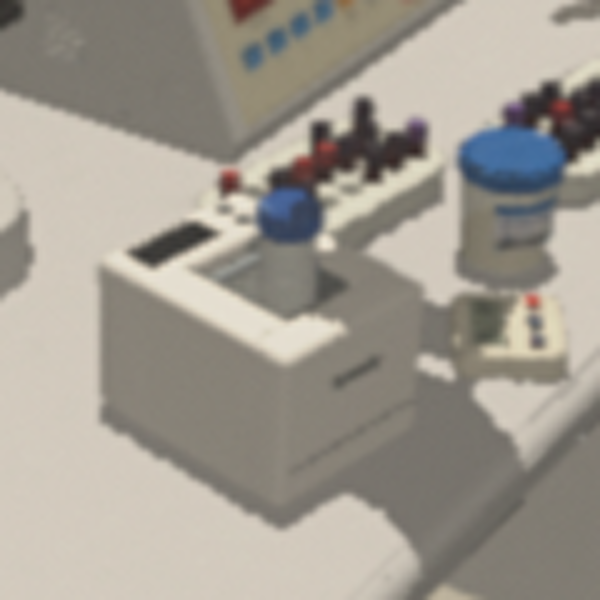

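View pics/wrist10.png

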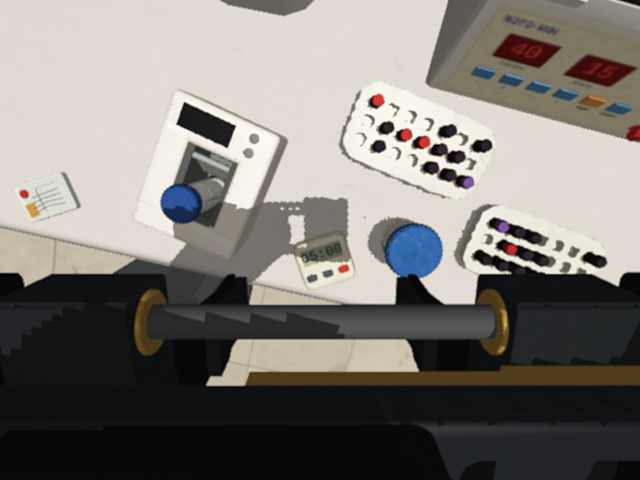

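View pics/scene10.png

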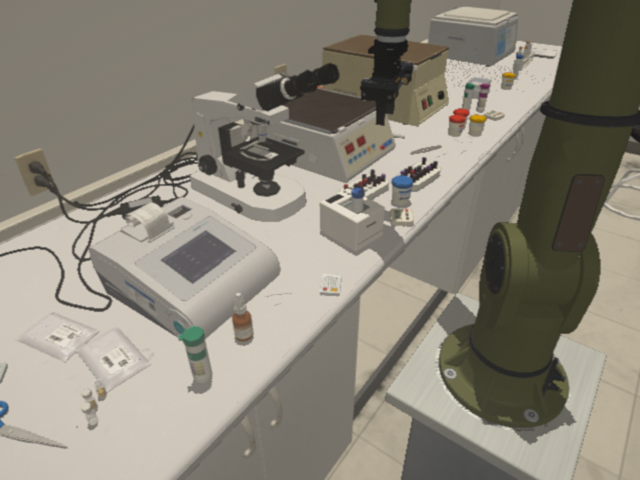

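```bash
python3 -c "
from cell import env
print(env.sign_off())"
```

```text
the job is handed in; nothing more can be done
None
```

The tube is in the reader's well, standing on the pad, and I handed the job in at about 19 s.

- **Insertion:** I gripped the tube by its cap at 19 N and lowered it on the well's axis. Pushing past the flap read up to 3.1 N in steps, about 4 N once the tube's weight is added.
- **Pad:** I felt it when the tube's foot was about 23 mm above the worktop. I pressed until the pad had given about 2.5 mm, with the force reading 7.4–7.9 N. That fits 3 N per mm, and 7.9 N was the highest vertical reading I took.
- **Release:** I eased back to about 2.4 N, opened the gripper and moved clear.
- **Last checks:** The pictures show the tube upright in the well, and its cap top matches the expected height of about 136 mm to within a camera pixel. The flap is held open behind it, and the other things look to be where they were. The gripper read no contact.
- **Disagreements:** The cameras put the tube and the mouth 2 to 7 mm apart. I aligned from the relative wrist-camera measurements and then by feel. Sideways force stayed under 4 N, most of it the flap bearing on the tube.
- **Not confirmed:** I estimated how far the pad gave from the tool's drop and the force reading, because the pad itself is not reported.

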